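# Snap the dust cover onto the sample nest

## Task

Take the orange dust cover out of its grey cradle by its two ends (the cradle's cheeks hide its sides), set it down flat on the blue mat and let go, without dropping it. Then take it by its two long flat sides, lower it squarely over the four brass posts of the sample nest on the black stage, and push it straight down until both white hooks have clicked over its end ledges and it sits fully home; let go of it. Leave the objective, the jar and the tweezers where they are.

Things in the scene. Friction and masses are not known exactly. Their poses are not given: they have to be found in the camera images.
- cover_center (a point): Centre, half-way up, of the loose orange dust cover (clear window on top; 80 g, 32 mm tall). x runs end to end, y side to side, z up; alike after a half turn. Lowest 14 mm (skirt): 64 mm along x; above it 50 mm along x, leaving a 7 mm ledge at each end. 56 mm along y, flat sides of full height. Hollow below: 40 (x) x 46 (y) mm, 28 deep.
- cradle: Fixed grey storage cradle, origin at the centre of its underside, on the table. Floor 6 mm thick; two cheeks along x at y = +-36 mm, 70 mm long, 48 mm tall, 65 mm apart inside; open at both x ends. The cover starts on its floor, its x along the cradle's x: only its ends can be reached (upper body, 50 mm, above the ledges; the fingers close along x).
- mat: Fixed blue mat, 160 x 160 mm, 3 mm thick, flat on the table; origin at the centre of its underside. The cover is set down flat anywhere on it and let go, then taken by its two flat sides (56 mm, the fingers close along the cover's y).
- seat (a point): Centre of the nest's seat: top of an aluminium pedestal, 60 (x) x 56 (y) mm, 30 mm above the table, on a fixed black stage plate 150 x 110 x 14 mm. z up, x from hook b to hook a. Hooks at both x ends, so fingers fit only at the y sides. Fully home, the cover's underside lies on the seat (its centre 16 mm above), its x along the seat's x, either way round.
- posts (a point): Point amid the tops of the four brass posts, 24 mm straight above the seat's centre. The posts are 10 mm in diameter and 24 mm tall (the top 10 mm tapers to a blunt point), at x = +-13.5 and y = +-16.5 mm of the seat; they enter the cover's cavity with 1.5 mm to spare all round. A violet chip 3 mm high lies amid them.
- hook_a (a joint): White sprung hook at the seat's +x end, 18 mm wide, red thumb tab on top, 38 mm above the seat. Rad: 0 at rest, grows as it bends outward. The skirt meets the hooks' ramps when the cover's underside is about 23 mm above the seat, spreads them to 0.1-0.15 rad (10 to 20 N of push for both together), and each springs back near 0 over its ledge at the bottom.
- hook_b (a joint): The same hook at the -x end of the seat, likewise 0 at rest and growing outward.
- hook_a_nose (a point): Inner tip of hook a's nose, at rest 28.5 mm along +x from the seat's centre and 15.3 mm above the seat; from the nose a ramp leads outward and up, to 40 mm from the centre, 38 mm above the seat. Hook b mirrors it at -x. Under the noses the cover's 14 mm ledges have 1.3 mm to spare.
- objective_center (a point): Bystander, loose: dark steel microscope objective standing upright, 38 mm in diameter, 44 mm tall; the point is its centre.
- chip_jar_center (a point): Bystander, loose: clear jar with blue cap, 60 mm in diameter, 50 mm tall; the point is its centre.
- tweezers_center (a point): Bystander, loose: steel tweezers lying flat, about 125 mm long along their x, 12 mm wide, 8 mm high; the point is their centre.
Mind the look-alikes: they are no part of the job. Of the things like the part that bears seat, leave any that is green or turquoise; of the rest the larger one is meant.

How it is judged:
By the outcome, as a careful person would: the job done as asked, in the order asked, and still so for the second after the job is handed in, with the robot touching nothing.
It also fails if it takes over 56 s, if anything falls off the work surface, if the arm or the gripper's body presses on something with over 40 N, if the wrist force passes 120 N, or if a joint passes its speed limit or range.

## Robot

A 7-joint arm with a two-finger parallel gripper is mounted at the origin on the work surface. World frame = base frame: x ahead of the robot, y to its left, z up, the work surface at z = 0. Lengths are in mm, angles in rad, forces in N, time in s.
With the tool pointing down it reaches from about 400 to 875 mm from the base axis. Payload 19.3 kg.
Tool frame: the origin (TCP) lies at the very end of the fingers, on their centre line; the grasp point (between the pads) lies 19 mm behind it (grip_point_offset is the z of the grasp point in the tool frame, in mm); z points along the fingers, x is the direction in which the jaws open and shut, and the axes are right-handed (so a half turn about z gives the same grasp; the last joint's range is limited). The gripper opens to 85 mm and grips with 20 to 120 N. Pads are 22 mm wide; open, the fingers measure 114 mm over their backs; the gripper's body (76 mm by 85 mm) begins 54 mm behind the grasp point. The pads swing forward as they close: fully open they stand 13 mm farther back than shut.
Start: joints at [-1.252, 0.521, -0.036, 1.599, 0.021, 1.021, -0.113], TCP at [236.941, 578.337, 231.291] pointing down, gripper open.
Joint ranges: [-2.91, 2.91], [-0.3, 2.13], [-1.5, 1.42], [0.17, 2.43], [-1.26, 4.41], [0.16, 1.93], [-2.52, 2.52]. Speed limits (rad/s): [1.89, 1.89, 2.39, 2.39, 3.01, 3.01, 3.01].

## Interface

Orientations are given as a 3x3 rotation matrix whose columns are the frame's x, y, z axes.
In Python, from workcell import movep, movel, goto_joints, open_gripper, clamp, wait, inverse_kinematics, read_state, camera, PlanningError, finish_job, grip_point_offset gives the robot as it stands. Calls block until the motion is done:
- movep(position, orientation): joint-space move of the TCP to a pose.
- movel(position, frame=None, max_speed=150, guard=None): straight line of the TCP; frame=None keeps the orientation; max_speed is the mean speed in mm/s. With guard (N) it stops when the force on the tool has changed by that much, and returns True; else False.
- goto_joints(angles): joint-space move.
- open_gripper() and clamp(): open the fingers fully, or close them until they stop; the grip force is fixed at half the most.
- wait(seconds).
- inverse_kinematics(position, orientation): joint angles nearest the present ones, or None.
- read_state(): the state.
- camera(name): name is "scene" or "top" or "wrist"; returns a dict with "image" (480x640x3 uint8, blue, green, red), "range_z" (480x640 float32, mm along the optical axis (not along the pixel's ray), 0 where there is no reading), "fx", "fy", "cx", "cy" (pixels), "cam_to_world" (4x4, takes a point from camera to world coordinates). Camera axes: x right, y up, looking along -z (the intrinsics and any distortion apply to the point x, -y, -z); pixel columns grow to the right and rows downward; lengths in mm; the calibration is good to about 2 mm. A picture is of the moment at which its call begins.
A pose or a line that the arm cannot do raises PlanningError and nothing moves.
- finish_job(): hands the job in, once; it reports no verdict.
The state is a dict: "time": time; "qpos": joint angles; "qvel": joint speeds; "joint_efforts": joint torques, N m; "eef_pos": TCP position; "tool_rot": TCP orientation; "ft_force": force on the tool from outside, world axes, zero at the start; "torque": the same for the moment, N m; "finger_gap": finger opening in mm.
Only numpy, scipy, OpenCV 4.12 (cv2) and the standard library are available. Lean on these libraries where they do the work, as an engineer would, in place of code of your own. Each camera call takes 0.05 s, during which the arm holds its last target.

## Working session

There is one attempt and no reset: what is moved stays moved. The work goes in short steps, each a Python script; the robot and the scene stay as the last script left them, time stands still between calls to the robot, and variables do not carry over. Pictures are saved under pics/ and viewed, and the job is handed in when it is done.

```bash
mkdir -p pics; ls
python3 - <<'E'
from workcell import *
import cv2, numpy as np, pickle
for n in ("scene","top","wrist"):
    c=camera(n); pickle.dump(c,open(f"{n}.pkl","wb")); cv2.imwrite(f"pics/{n}0.png",c["image"])
    print(n,c["fx"],c["cx"],c["cy"],np.round(c["cam_to_world"],3).tolist(),[k for k in c])
s=read_state(); print(s["time"],s["eef_pos"],s["finger_gap"],grip_point_offset)
print(np.round(s["tool_rot"],3))
E
```

```text
pics
scene 624.5096487015933 320.7445938264734 241.31907198682975 [[-0.278, -0.708, 0.65, 1243.061], [0.96, -0.215, 0.177, 280.004], [0.015, 0.673, 0.739, 907.679], [0.0, 0.0, 0.0, 1.0]] ['image', 'range_z', 'fx', 'fy', 'cx', 'cy', 'cam_to_world']
top 602.9011152018968 326.9902387645574 245.0798437315911 [[0.017, 0.998, -0.057, 425.692], [-1.0, 0.018, 0.008, 84.55], [0.009, 0.057, 0.998, 1245.228], [0.0, 0.0, 0.0, 1.0]] ['image', 'range_z', 'fx', 'fy', 'cx', 'cy', 'cam_to_world']
wrist 365.2948713257555 317.8776496716751 233.04974720053863 [[0.378, -0.879, -0.289, 161.923], [0.926, 0.359, 0.12, 609.472], [-0.002, -0.313, 0.95, 374.376], [0.0, 0.0, 0.0, 1.0]] ['image', 'range_z', 'fx', 'fy', 'cx', 'cy', 'cam_to_world']
0.15 [236.86930826 578.09634997 230.8674723 ] 85.41073962827276 -18.700000000000003
[[ 0.379  0.925 -0.   ]
 [ 0.925 -0.379 -0.001]
 [-0.001  0.    -1.   ]]
```

View pics/scene0.png

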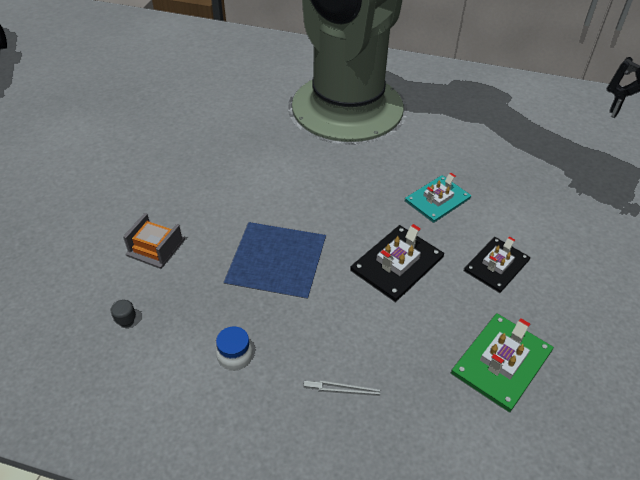

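View pics/top0.png

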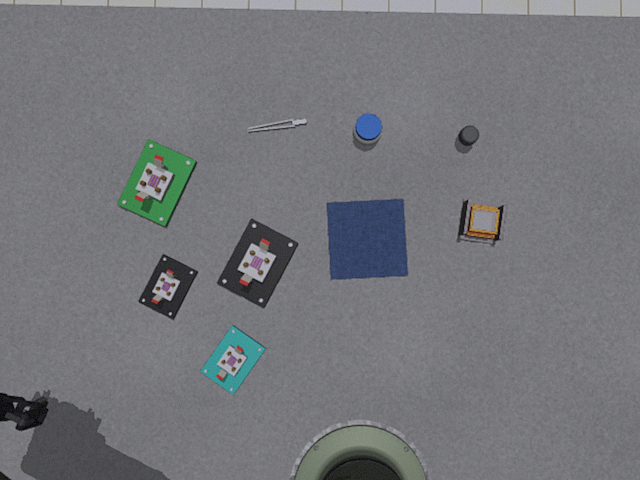

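View pics/wrist0.png

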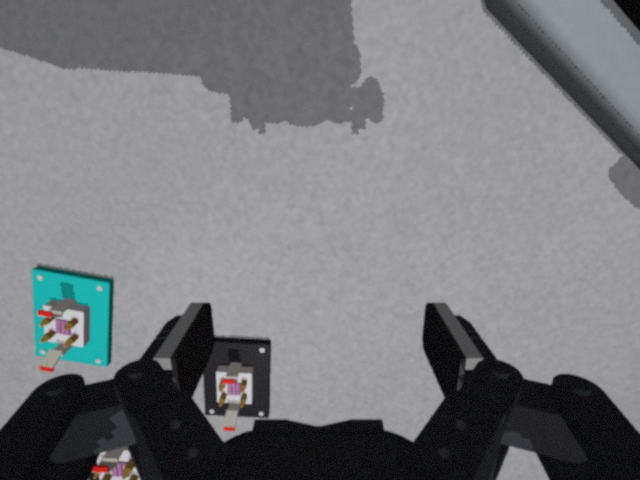

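The things like the stage in the top view are: large black (258,263), small black (168,287), green (157,183) and turquoise (233,360). Green and turquoise are excluded, and the larger of the two black ones is at (258,263). I'll confirm it in an enlarged crop and measure it.

```bash
cat > h.py <<'E'
import numpy as np, cv2
def cloud(c):
    """world xyz per pixel"""
    z=c["range_z"].astype(float); v,u=np.mgrid[:480,:640]
    P=np.stack([(u-c["cx"])/c["fx"]*z,-(v-c["cy"])/c["fy"]*z,-z,np.ones_like(z)],-1)
    W=(P@c["cam_to_world"].T)[...,:3]; W[z<=0]=np.nan
    return W
def rect(W,m):
    p=W[m][:,:2].astype(np.float32); (c,s,a)=cv2.minAreaRect(p); return np.round(c,1),np.round(s,1),round(a,2)
E
python3 - <<'E'
import pickle,cv2,numpy as np
from h import *
t=pickle.load(open("top.pkl","rb")); W=cloud(t); im=t["image"]
hsv=cv2.cvtColor(im,cv2.COLOR_BGR2HSV)
print("table z",np.nanmedian(W[300:330,400:440,2]))
def box(u0,u1,v0,v1):
    m=np.zeros((480,640),bool); m[v0:v1,u0:u1]=1; return m
b=box(212,302,215,310); z=W[...,2]
for lo,hi,n in((10,19,"plate"),(27,33,"ped")):
    m=b&(z>lo)&(z<hi); print(n,m.sum(),np.nanmedian(z[m]),rect(W,m),np.round(W[m].mean(0),1))
m=box(320,415,195,285)&(hsv[...,0]>100)&(hsv[...,1]>100); print("mat",np.nanmedian(z[m]),rect(W,m))
b=box(450,515,190,255)
m=b&(z>3); print("cradle",rect(W,m),np.nanmax(z[m]))
m=b&(hsv[...,0]<25)&(hsv[...,1]>120)&(z>30); print("cover",m.sum(),np.nanmedian(z[m]),rect(W,m))
print("small black",rect(W,box(130,205,250,325)&(z>7)&(z<20)))
im2=np.hstack([cv2.resize(im[210:315,205:310],(400,400),interpolation=2),cv2.resize(im[185:260,445:520],(400,400),interpolation=2)])
cv2.imwrite("pics/crop1.png",im2)
E
```

```text
table z -0.28294011674029207
plate 2664 13.741389767787837 (array([457. , 217.1]), array([110.4, 149.8]), 63.34) [456.2 216.3  13.8]
ped 587 29.890533111614104 (array([457. , 217.1]), array([56.1, 59.5]), 63.4) [457.1 216.3  30. ]
mat 2.552246111461841 (array([511.4,  -8. ]), array([157.6, 157.7]), 3.92)
cradle (array([ 550.4, -246.4]), array([133.5, 133.9]), 0.81) 54.70534519243893
cover 240 37.37266776521221 (array([ 550.2, -241.6]), array([60.4, 50.8]), 83.82)
small black (array([426.5, 403. ]), array([106.1, 143. ]), 64.93)
```

View pics/crop1.png

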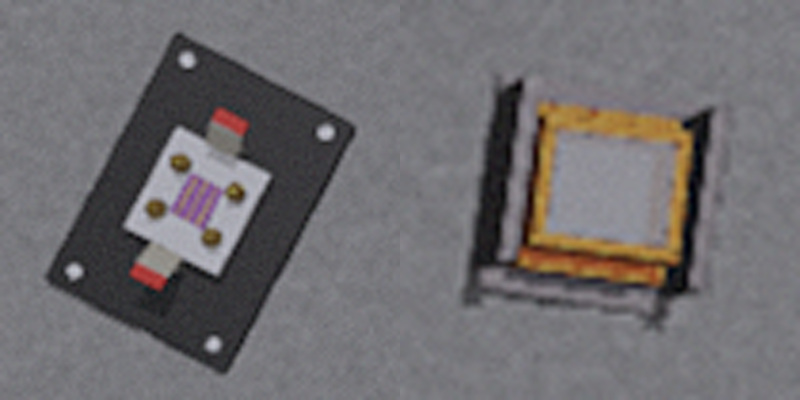

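The large black plate measures 150 x 110 and its pedestal 60 x 56 at z 30, so it is the right one. The seat is at about (457,217) with its x at about -26.6°. Next I check IK for the planned poses.

```bash
cat >> h.py <<'E'
def R(yaw_deg):
    a=np.radians(yaw_deg); c,s=np.cos(a),np.sin(a)
    return np.array([[c,s,0],[s,-c,0],[0,0,-1.]])
E
python3 - <<'E'
from workcell import *
from h import *
for n,p,ys in(("cradle",[550,-241,160],(-6,174)),("cradle",[550,-241,20],(-6,174)),("mat1",[511,-8,16],(-26.6,153.4)),("mat2",[511,-8,5],(63.4,-116.6)),("seat",[457,217,34],(63.4,-116.6)),("seat",[457,217,150],(63.4,-116.6))):
    for y in ys:
        q=inverse_kinematics(p,R(y)); print(n,y,None if q is None else np.round(q,2))
E
```

```text
cradle -6 [-0.18  0.7   0.76  1.76 -0.59  0.92  0.73]
cradle 174 [-0.37  0.97  1.22  1.77 -0.99  1.17 -2.07]
cradle -6 [ 0.13  0.79  0.27  1.81 -0.35  0.59  0.51]
cradle 174 [-0.28  1.1   1.    1.83 -1.17  0.95 -1.97]
mat1 -26.6 [-0.34  0.73  0.32  2.05 -0.51  0.44 -0.08]
mat1 153.4 [ 0.08  0.7  -0.25  2.02  0.36  0.46  2.25]
mat2 63.4 [-0.12  0.71  0.02  2.04 -0.04  0.39  1.04]
mat2 -116.6 [-0.64  0.92  0.79  2.06 -1.13  0.68 -1.1 ]
seat 63.4 [-0.57  0.65  0.01  2.05 -0.01  0.44  0.56]
seat -116.6 [-1.21  0.99  1.    2.08 -1.21  0.85 -1.48]
seat 63.4 [-0.61  0.45  0.07  1.99 -0.04  0.7   0.59]
seat -116.6 [-1.32  0.85  1.22  2.02 -0.98  1.03 -1.64]
```

Run:
```python
from workcell import *
from h import *
import pickle
movep([457,217,190],R(63.4)); wait(0.3)
c=camera("wrist"); pickle.dump(c,open("w_seat.pkl","wb")); cv2.imwrite("pics/w_seat.png",c["image"])
s=read_state(); print(s["time"],s["eef_pos"])
movep([550,-241,170],R(-6)); wait(0.3)
c=camera("wrist"); pickle.dump(c,open("w_cov.pkl","wb")); cv2.imwrite("pics/w_cov.png",c["image"])
s=read_state(); print(s["time"],s["eef_pos"])
c=camera("top"); pickle.dump(c,open("top1.pkl","wb"))
```

```text
2.0667 [456.90882256 217.32890817 189.99062248]
4.125 [ 550.1186341  -240.72398359  170.05307767]
```

View pics/w_seat.png

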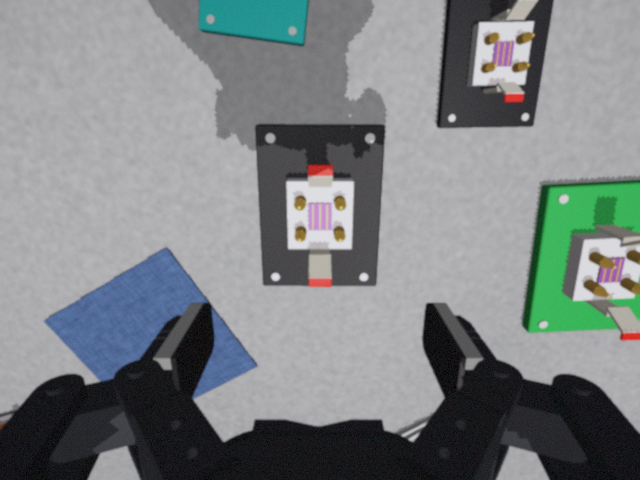

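View pics/w_cov.png

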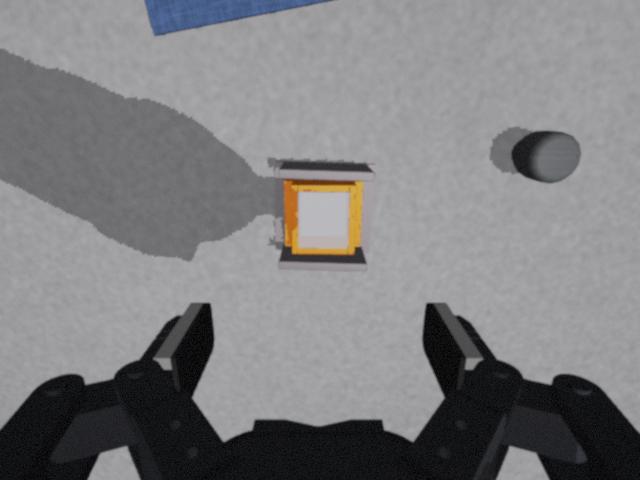

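The seat view shows the large black stage with its pedestal at (320,215) and its hooks at the top and bottom ends. The cover view shows the orange cover at (325,218) between cheeks at the top and bottom of the picture. I'll measure both.

Run:
```python
import pickle
from h import *
def box(u0,u1,v0,v1):
    m=np.zeros((480,640),bool); m[v0:v1,u0:u1]=1; return m
c=pickle.load(open("w_seat.pkl","rb")); W=cloud(c); z=W[...,2]
print("table",np.nanmedian(z[60:110,160:200]),np.nanmedian(z[200:280,400:420]))
b=box(250,390,115,295)
for lo,hi,n in((8,20,"plate"),(26.5,33,"ped")):
    m=b&(z>lo)&(z<hi); print(n,m.sum(),np.nanmedian(z[m]),rect(W,m))
# image-based: white pedestal top
hsv=cv2.cvtColor(c["image"],cv2.COLOR_BGR2HSV)
def back(c,uv,zz):
    uv=np.asarray(uv,float); d=np.stack([(uv[:,0]-c["cx"])/c["fx"],-(uv[:,1]-c["cy"])/c["fy"],-np.ones(len(uv))],-1)@c["cam_to_world"][:3,:3].T
    o=c["cam_to_world"][:3,3]; return o+d*((zz-o[2])/d[:,2])[:,None]
m=(box(280,360,174,256)&(hsv[...,2]>170)&(hsv[...,1]<40)).astype(np.uint8)
cn=max(cv2.findContours(m,0,1)[0],key=cv2.contourArea)[:,0]
print("ped img",cv2.minAreaRect(back(c,cn,30)[:,:2].astype(np.float32)))
# plate, by dark
m=(box(245,395,110,300)&(c["image"].max(2)<95)).astype(np.uint8)
# cover
for f,bx,cb in(("w_cov",(270,380,150,280),0),):
    c=pickle.load(open(f+".pkl","rb")); W=cloud(c); z=W[...,2]; b=box(*bx)
    hsv=cv2.cvtColor(c["image"],cv2.COLOR_BGR2HSV)
    print("table",np.nanmedian(z[60:110,360:460]))
    m=b&(z>34)&(z<41); print("cover top",m.sum(),np.nanmedian(z[m]),rect(W,m))
    m=b&(z>45)&(z<51); print("cheeks",m.sum(),np.nanmedian(z[m]),rect(W,m))
    m=b&(z>17)&(z<23); print("ledge",m.sum(),np.nanmedian(z[m]),rect(W,m))
c=pickle.load(open("top.pkl","rb")); W=cloud(c); z=W[...,2]; b=box(450,515,190,255)
m=b&(z>35)&(z<40); print("T cover top",m.sum(),np.nanmedian(z[m]),rect(W,m))
m=b&(z>45)&(z<51); print("T cheeks",m.sum(),np.nanmedian(z[m]),rect(W,m))
# dark contour of pedestal hook via top img
```

```text
table 1.2343785454481235 0.9816753697842842
plate 13898 15.062711842271739 (array([460.5, 217.1]), array([110.2, 149.7]), 63.35)
ped 3367 31.14095687350533 (array([462.3, 216.3]), array([56. , 64.7]), 63.34)
ped img ((458.8243408203125, 218.37899780273438), (56.61870193481445, 63.13036346435547), 63.50618362426758)
table 1.0377047277736722
cover top 4810 39.09886680703539 (array([ 555. , -236.3]), array([73.4, 69.4]), 82.17)
cheeks 1847 48.93674963193325 (array([ 554.2, -239.2]), array([79.3, 69.9]), 82.37)
ledge 1063 21.022249761776607 (array([ 554.8, -236. ]), array([72.7, 68.9]), 82.3)
T cover top 553 37.661349044811686 (array([ 550.8, -235.8]), array([73.7, 67.7]), 82.62)
T cheeks 221 47.704348890140864 (array([ 552. , -239.2]), array([80.1, 69.8]), 81.78)
```

Run:
```python
import pickle
from h import *
for f,(u0,u1,v0,v1) in(("w_cov",(270,380,165,262)),("top",(450,515,190,255))):
    c=pickle.load(open(f+".pkl","rb")); W=cloud(c); z=W[...,2]
    hsv=cv2.cvtColor(c["image"],cv2.COLOR_BGR2HSV)
    m=(hsv[...,0]>5)&(hsv[...,0]<25)&(hsv[...,1]>100); b=np.zeros_like(m); b[v0:v1,u0:u1]=1
    m&=b
    # fill
    cn=max(cv2.findContours((m&(z>32)).astype(np.uint8),0,1)[0],key=cv2.contourArea)
    mm=np.zeros((480,640),np.uint8); cv2.drawContours(mm,[cn],0,1,-1)
    print(f,rect(W,(mm>0)&(z>34)&(z<41)),rect(W,m&(z>18)&(z<23)))
```

```text
w_cov (array([ 553.4, -240.5]), array([56.6, 50.1]), 83.5) (array([ 553.3, -242.2]), array([59.9, 63.9]), 83.18)
top (array([ 550.4, -241.2]), array([59.7, 50.7]), 84.12) (array([ 550.3, -242.7]), array([57.5, 65.5]), 81.02)
```

Run:
```python
from workcell import *
from h import *
import pickle
p=[552,-240.5]
movel(p+[80],R(-7.6)); 
print(movel(p+[20],max_speed=80,guard=12), read_state()["eef_pos"],read_state()["ft_force"])
c=camera("wrist"); cv2.imwrite("pics/w_pre.png",c["image"])
clamp(); s=read_state(); print(s["time"],s["finger_gap"],s["eef_pos"],s["ft_force"])
c=camera("wrist"); cv2.imwrite("pics/w_grip.png",c["image"])
```

```text
False [ 552.2011938  -240.65926267   20.31248626] [0.73429096 0.25974313 0.67994639]
6.3333 48.733040604288256 [ 552.24259878 -240.55926908   20.63845418] [-1.87045182  0.82451281  8.84731755]
```

View pics/w_grip.png

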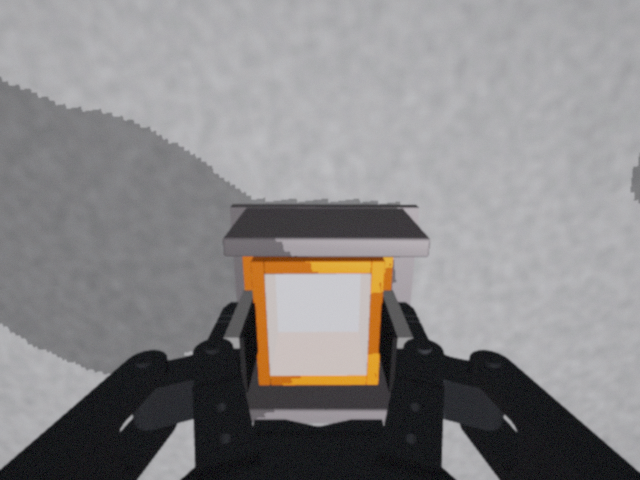

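The fingers hold the upper body at (250..390, 330) with a gap near 50. Next is the lift.

Run:
```python
from workcell import *
from h import *
movel([552.2,-240.6,35],max_speed=40); s=read_state(); print(s["finger_gap"],s["ft_force"])
movel([552.2,-240.6,110],max_speed=120)
movep([511,-8,110],R(-26.6)); wait(0.2)
c=camera("wrist"); cv2.imwrite("pics/w_held.png",c["image"])
s=read_state(); print(s["time"],s["finger_gap"],s["ft_force"],s["eef_pos"])
```

```text
48.71858777865041 [-0.86127738  0.49932058 -0.99958119]
8.8667 48.380123077874536 [ 0.13906803  0.76544506 -0.63975175] [511.2060829   -9.11281602 109.95569723]
```

View pics/w_held.png

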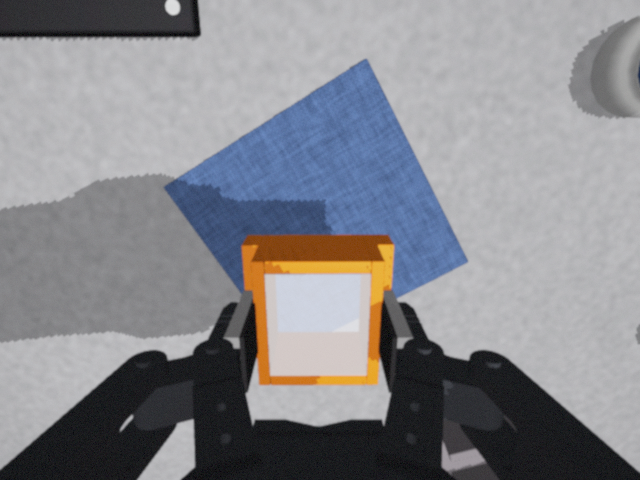

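The cover is held level. I'll lower it onto the mat.

Run:
```python
from workcell import *
from h import *
movel([511,-8,24],max_speed=100); wait(0.2); s=read_state(); print(s["eef_pos"],s["ft_force"])
print(movel([511,-8,15.5],max_speed=20,guard=4)); wait(0.2)
s=read_state(); print(s["time"],s["eef_pos"],s["ft_force"])
open_gripper(); wait(0.1)
s=read_state(); print(s["time"],s["finger_gap"],s["eef_pos"],s["ft_force"],np.degrees(np.arctan2(s["tool_rot"][1][0],s["tool_rot"][0][0])))
c=camera("wrist"); cv2.imwrite("pics/w_rel.png",c["image"])
```

```text
[511.26404827  -7.88092245  24.42255879] [ 0.0758445  -0.54971144 -0.16592138]
True
10.65 [511.12437121  -7.93320608  17.6097047 ] [-2.23768956  0.40613622 12.52053286]
11.2083 85.1391555466079 [510.85453914  -7.89270355  17.34381309] [-0.89546657 -0.59470586  0.84459107] -26.58644573240701
```

View pics/w_rel.png

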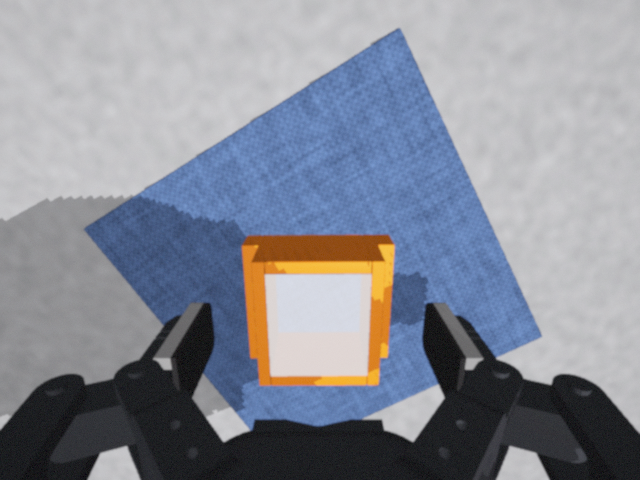

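The cover lies flat on the mat, released. Now wrist views from opposite yaws to cancel the camera calibration error.

```bash
python3 - <<'E'
from workcell import *
from h import *
import pickle
def view(n):
    wait(0.4); s=read_state(); c=camera("wrist"); c["tcp"]=s["eef_pos"]; pickle.dump(c,open(n+".pkl","wb")); cv2.imwrite("pics/"+n+".png",c["image"]); print(n,s["time"],s["eef_pos"])
movel([511,-8,130],max_speed=200)
movep([457,217,190],R(-116.6)); view("v_seatB")
movep([457,217,190],R(63.4)); view("v_seatA")
movep([511,-8,190],R(63.4)); view("v_covA")
c=camera("top"); pickle.dump(c,open("top2.pkl","wb"))
E
cat > m.py <<'E'
import pickle
from h import *
def filt(W,c,lo,hi,ctr,rad):
    z=W[...,2]; return (z>lo)&(z<hi)&(np.hypot(W[...,0]-ctr[0],W[...,1]-ctr[1])<rad)
for n in("w_seat","v_seatA","v_seatB","top"):
    c=pickle.load(open(n+".pkl","rb")); W=cloud(c); dz=0 if n=="top" else 1.1
    m=filt(W,c,9+dz,18+dz,(457,217),100); mp=filt(W,c,27.5+dz,32+dz,(457,217),45)
    print(n,m.sum(),np.nanmedian(W[m][:,2]),rect(W,m),"ped",np.nanmedian(W[mp][:,2]),rect(W,mp))
for n in("v_covA","top2"):
    c=pickle.load(open(n+".pkl","rb")); W=cloud(c); hsv=cv2.cvtColor(c["image"],cv2.COLOR_BGR2HSV)
    m=filt(W,c,30,40,(511,-8),60); print(n,m.sum(),np.nanmedian(W[m][:,2]),rect(W,m))
E
python3 m.py
```

```text
v_seatB 13.9583 [457.05882768 216.86393492 189.99843552]
v_seatA 16.625 [456.96454136 217.0559326  189.95512853]
v_covA 18.0 [510.98669651  -7.52077755 190.01718362]
w_seat 13884 15.061167558411398 (array([460.5, 217.1]), array([110.2, 149.7]), 63.35) ped 31.16558294820817 (array([462.3, 216.3]), array([56. , 64.7]), 63.34)
v_seatA 13875 15.069431998688117 (array([460.4, 217.2]), array([110.4, 148.8]), 63.36) ped 31.15801459595221 (array([462.2, 216.3]), array([56.1, 64.3]), 63.25)
v_seatB 14186 15.131472363534783 (array([459.8, 218. ]), array([110.2, 150. ]), 63.42) ped 31.230911873189655 (array([458.4, 218.7]), array([56.1, 64.1]), 63.36)
top 2732 13.551005169804398 (array([456.9, 217.2]), array([110.5, 150.1]), 63.34) ped 29.755483643795174 (array([457.1, 217.2]), array([55.9, 59.5]), 63.36)
v_covA 3883 36.0309378623578 (array([510.6,  -7.4]), array([56. , 50.4]), 63.82)
top2 18 34.14207158952195 (array([496.6,  23.7]), array([13.5,  6.7]), 30.95)
```

The opposite-yaw views agree to 0.5 mm on the stage centre, (460.1,217.6) against (460.45,217.15). The top camera is 3 mm off in x, so I use the wrist values. Next I regrasp by the flat sides.

Run:
```python
from workcell import *
from h import *
p=[510.9,-7.9]
movel(p+[60],R(63.38),max_speed=200); print(movel(p+[6],max_speed=60,guard=10)); wait(0.2)
s=read_state(); print(s["eef_pos"],s["ft_force"])
clamp(); s=read_state(); print(s["time"],s["finger_gap"],s["eef_pos"],s["ft_force"])
movel(p+[20],max_speed=40); movel(p+[120],max_speed=150)
movep([460.5,217.25,120],R(63.38)); wait(0.3)
s=read_state(); print(s["time"],s["finger_gap"],s["eef_pos"],s["ft_force"])
c=camera("wrist"); cv2.imwrite("pics/w_held2.png",c["image"])
c=camera("scene"); cv2.imwrite("pics/s_held2.png",cv2.resize(c["image"][180:320,320:480],None,fx=4,fy=4,interpolation=2))
```

```text
False
[511.06396409  -7.97951473   6.26834643] [-0.75769974  0.26804746 -0.16795276]
20.5583 55.15580423798879 [510.97525393  -7.9561704    6.34513799] [-2.30384715 -0.81858575 10.5397155 ]
23.0917 55.1216570650278 [460.83837733 216.46037266 119.95601947] [ 0.24264481 -0.12179071 -1.60321859]
```

View pics/w_held2.png

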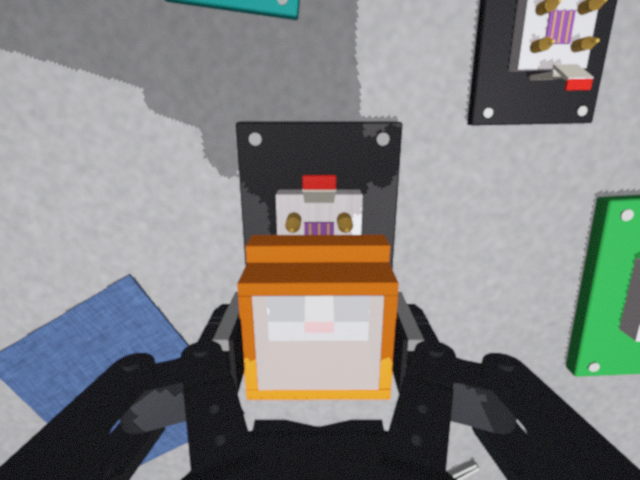

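View pics/s_held2.png

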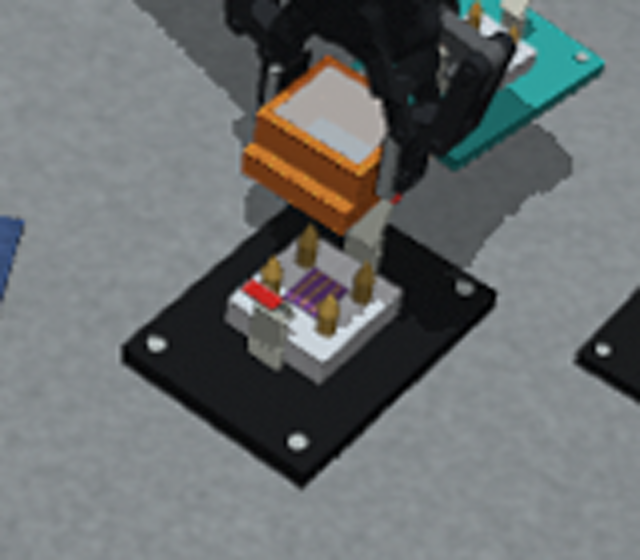

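The cover is held square by its flat sides above the nest. I'll descend to just above the posts, then go down guarded.

Run:
```python
from workcell import *
from h import *
t=[460.5,217.25]
movel(t+[64],max_speed=100); wait(0.4)
for _ in range(3):
    s=read_state(); print(s["time"],s["eef_pos"],s["ft_force"],s["finger_gap"]); wait(.05)
c=camera("wrist"); cv2.imwrite("pics/w_a.png",c["image"])
for z in (60,57,54,51,48):
    g=movel(t+[z],max_speed=25,guard=8); s=read_state(); print(z,g,s["time"],np.round(s["eef_pos"],2),np.round(s["ft_force"],2),np.round(s["torque"],2))
    if g: break
```

```text
24.3 [460.66304322 217.19824102  64.21856046] [ 0.49105795  0.66908056 -0.79007973] 54.97954541893161
24.35 [460.57712357 217.22889087  64.14837859] [ 0.49980695 -1.10312093 -0.65692924] 55.22035797153747
24.4 [460.55786014 217.21953913  64.10162716] [ 0.22019568 -0.08866192 -1.67486189] 55.07626568634222
60 False 24.8083 [460.35 217.21  59.78] [ 0.22  0.1  -0.8 ] [0.   0.01 0.01]
57 False 25.075 [460.44 217.22  56.84] [-0.41 -0.11 -0.76] [-0.04 -0.03  0.  ]
54 False 25.3417 [460.51 217.32  53.91] [ 0.31  0.23 -0.15] [ 0.06 -0.18  0.04]
51 False 25.6083 [460.63 217.43  50.94] [ 1.6   1.7  -0.42] [ 0.23 -0.27 -0.01]
48 False 25.875 [460.58 217.47  47.96] [ 1.7   3.47 -2.9 ] [ 0.64 -0.49 -0.1 ]
```

View pics/w_a.png

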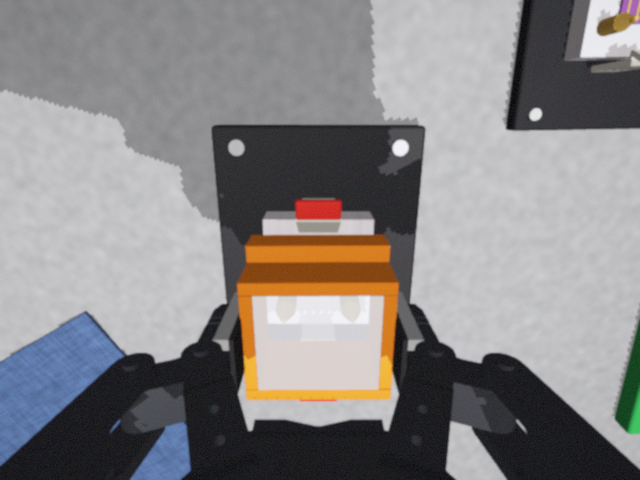

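The posts are entering. The side force of 3.9 N points along the seat's +y, so I'll shift the target that way to relieve it.

Run:
```python
from workcell import *
from h import *
ex=np.array([.894,-.448]);ey=np.array([.448,.894])
def pr(l):
    s=read_state(); f=s["ft_force"]; print(l,round(s["time"],2),np.round(s["eef_pos"],2),"fx %.1f fy %.1f fz %.1f"%(f[:2]@ex,f[:2]@ey,f[2]),np.round(s["torque"],2),round(s["finger_gap"],1)); return f[:2]@ex,f[:2]@ey,f[2]
t=np.array([460.5,217.25])
for d in(0.5,1.0,1.5):
    movel([*(t+d*ey),48],max_speed=10); wait(.2); f=pr(d)
    if f[1]<1: break
t=t+d*ey
for z in (46,44,42):
    g=movel([*t,z],max_speed=20,guard=25); f=pr((z,g))
    if g: break
print(t)
```

```text
0.5 26.32 [460.65 217.53  47.96] fx 0.3 fy 1.0 fz -1.4 [-0.02 -0.14 -0.04] 55.0
1.0 26.77 [460.82 217.87  47.92] fx 0.7 fy -4.2 fz -0.8 [-0.8   0.24  0.01] 55.1
(46, False) 27.02 [461.09 218.54  45.98] fx 0.5 fy 0.3 fz -3.2 [-0.   -0.16 -0.01] 54.8
(44, False) 27.27 [461.04 218.56  43.95] fx 0.5 fy 2.3 fz -2.7 [ 0.42 -0.42 -0.01] 55.5
(42, False) 27.52 [460.97 218.33  41.9 ] fx 1.6 fy 3.5 fz -3.2 [ 0.44 -0.38 -0.1 ] 54.8
[460.948 218.144]
```

Run:
```python
from workcell import *
from h import *
s=read_state(); print(s["time"],s["eef_pos"],s["ft_force"],s["torque"])
c=camera("wrist"); cv2.imwrite("pics/w_b.png",c["image"])
c=camera("scene"); cv2.imwrite("pics/s_b.png",cv2.resize(c["image"][200:310,340:460],None,fx=5,fy=5,interpolation=2))
```

```text
27.525 [460.96526696 218.32960466  41.89628867] [ 2.99643844  2.38458985 -3.17801454] [ 0.43786413 -0.38175482 -0.09848961]
```

View pics/w_b.png

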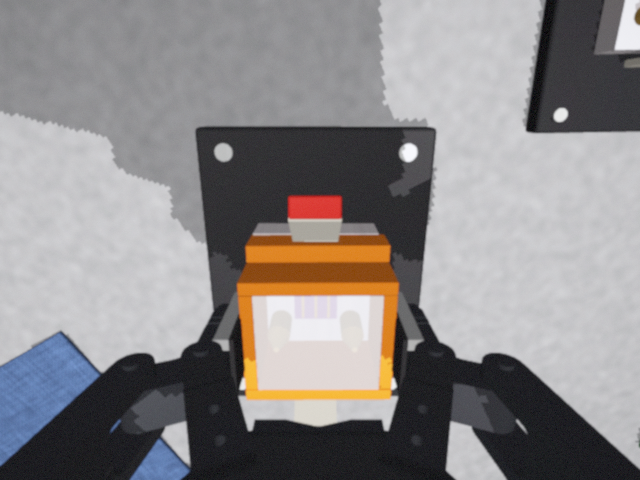

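View pics/s_b.png

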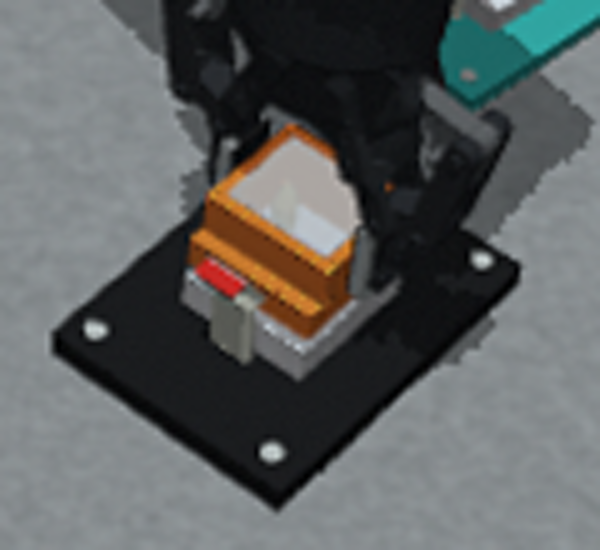

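The posts are inside the cavity, the hooks straddle the skirt and the cover hasn't slipped in the fingers. I'll push on to home.

Run:
```python
from workcell import *
from h import *
ex=np.array([.894,-.448]);ey=np.array([.448,.894])
def pr(l):
    s=read_state(); f=s["ft_force"]; print(l,round(s["time"],2),np.round(s["eef_pos"],2),"fx %.1f fy %.1f fz %.1f"%(f[:2]@ex,f[:2]@ey,f[2]),np.round(s["torque"],2),round(s["finger_gap"],1)); return f[:2]@ex,f[:2]@ey,f[2]
t=np.array([460.95,218.14])+.2*ey+.2*ex
for z in (40,38,36,34.5,33.5,32.5,31.5):
    g=movel([*t,z],max_speed=20,guard=35); f=pr((z,g))
    if g or f[2]>30: break
wait(.2); pr("end")
c=camera("wrist"); cv2.imwrite("pics/w_c.png",c["image"])
c=camera("scene"); cv2.imwrite("pics/s_c.png",cv2.resize(c["image"][200:310,340:460],None,fx=5,fy=5,interpolation=2))
```

```text
(40, False) 27.88 [461.13 218.2   39.86] fx -0.1 fy 2.4 fz -2.7 [ 0.33 -0.28  0.02] 54.8
(38, False) 28.12 [461.11 218.17  37.83] fx 0.4 fy 1.9 fz -3.0 [ 0.2  -0.22 -0.06] 54.7
(36, False) 28.38 [461.16 218.19  35.87] fx 0.8 fy 1.2 fz -3.2 [ 0.18 -0.19  0.02] 55.2
(34.5, False) 28.62 [461.01 218.07  34.34] fx 0.5 fy -0.4 fz -0.5 [-0.05  0.03 -0.04] 54.9
(33.5, False) 28.88 [461.16 218.2   33.46] fx 0.9 fy -0.2 fz -1.0 [ 0.01  0.   -0.04] 54.6
(32.5, False) 29.12 [461.19 218.21  33.31] fx -3.5 fy -6.0 fz 24.3 [-0.88  1.32 -0.01] 55.3
(31.5, False) 29.38 [461.29 218.23  33.25] fx -7.1 fy -13.4 fz 51.2 [-1.92  2.81 -0.03] 55.0
end 29.57 [461.26 218.24  33.25] fx -7.7 fy -13.2 fz 51.7 [-1.98  2.78 -0.04] 55.4
```

View pics/w_c.png

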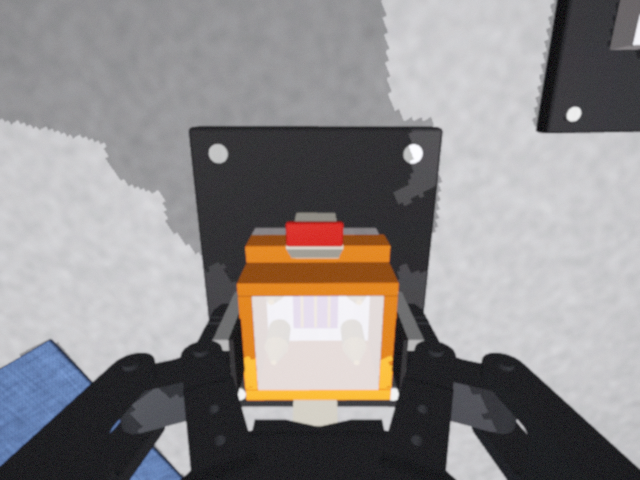

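View pics/s_c.png

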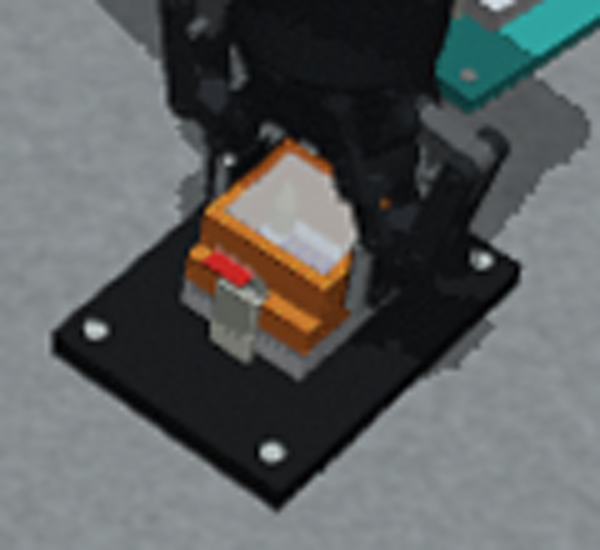

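It stopped hard at TCP z 33.3 as predicted, with 51 N. I'll ease off, release, back off and check.

Run:
```python
from workcell import *
from h import *
import pickle
movel([461.1,218.1,33.3],max_speed=20); wait(.1); s=read_state(); print(s["ft_force"],s["eef_pos"])
open_gripper(); wait(.1); s=read_state(); print(s["time"],s["finger_gap"],s["ft_force"])
movel([461.1,218.1,150],max_speed=120)
movel([440,175,190],max_speed=150); wait(.3)
c=camera("wrist"); pickle.dump(c,open("f_w.pkl","wb")); cv2.imwrite("pics/f_w.png",c["image"])
W=cloud(c); z=W[...,2]; 
hsv=cv2.cvtColor(c["image"],cv2.COLOR_BGR2HSV); o=(hsv[...,0]>5)&(hsv[...,0]<25)&(hsv[...,1]>100)
near=np.hypot(W[...,0]-460,W[...,1]-217.5)<45
for lo,hi in((58,68),(40,50)):
    m=o&near&(z>lo)&(z<hi); A=np.c_[W[m][:,:2]-[460.4,217.4],np.ones(m.sum())]; k=np.linalg.lstsq(A,W[m][:,2],rcond=None)[0]
    print(lo,m.sum(),np.nanmedian(z[m]),rect(W,m),"plane",k)
pl=(z>10)&(z<19)&(np.hypot(W[...,0]-460,W[...,1]-217)<100); print("plate",np.nanmedian(z[pl]),rect(W,pl))
c=camera("scene"); cv2.imwrite("pics/f_s0.png",cv2.resize(c["image"][200:310,340:460],None,fx=5,fy=5,interpolation=2))
print(read_state()["time"])
```

```text
[-1.22125112 -1.39236954  9.07241127] [461.20384624 218.08122206  33.37334258]
30.5417 85.57300505444191 [-0.5485764  -0.26694661  0.54494136]
58 1528 62.93897424844272 (array([460.7, 218.3]), array([56.1, 50.5]), 63.95) plane [ 1.09114384e-02 -3.07652902e-03  6.28088366e+01]
40 636 45.10903186911165 (array([460.4, 218.3]), array([56., 64.]), 63.79) plane [ 2.81678154e-02 -5.41868469e-03  4.59416185e+01]
plate 15.033326050462733 (array([460.2, 217.3]), array([110. , 148.4]), 63.5)
32.6333
```

View pics/f_w.png

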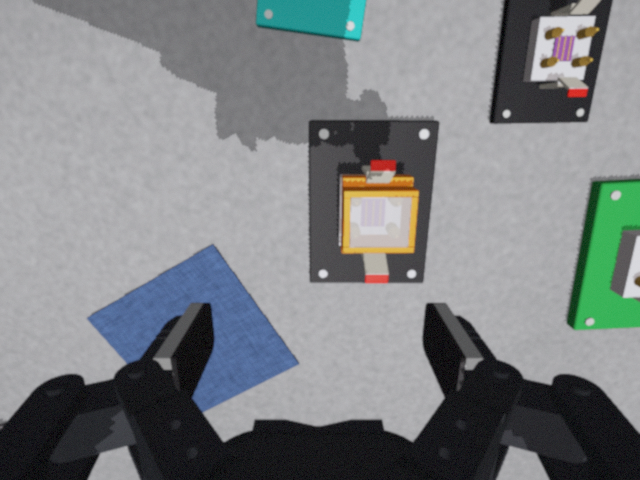

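View pics/f_s0.png

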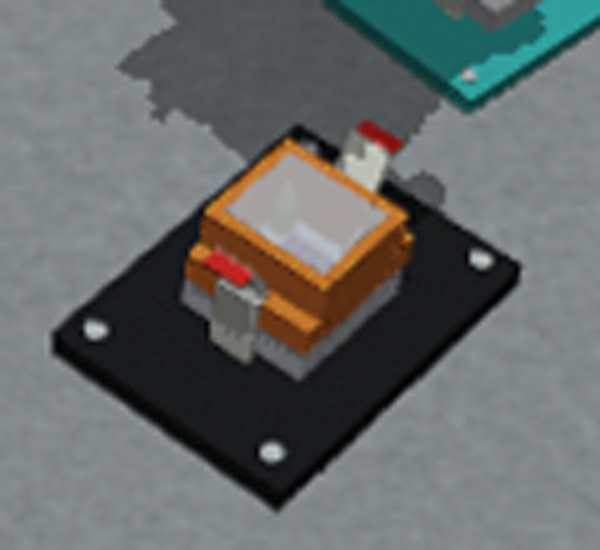

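The cover top is at 61.9 (home is 62) and the ledges at 44.0. I'll check both hooks by comparing their red tabs with the rest position, then the bystanders.

Run:
```python
import pickle
from h import *
from workcell import *
c=camera("top"); pickle.dump(c,open("f_top.pkl","wb")); cv2.imwrite("pics/f_top.png",c["image"])
ex=np.array([.894,-.448]);ey=np.array([.448,.894])
for n in("w_seat","v_seatB","f_w","top","f_top"):
    c=pickle.load(open(n+".pkl","rb")); W=cloud(c); z=W[...,2]; hsv=cv2.cvtColor(c["image"],cv2.COLOR_BGR2HSV)
    red=((hsv[...,0]<5)|(hsv[...,0]>173))&(hsv[...,1]>130)
    D=W[...,:2]-([457,217.2] if "top" in n else [460.3,217.4]); X=D@ex;Y=D@ey
    for s in(1,-1):
        m=red&(np.abs(Y)<15)&(s*X>25)&(s*X<60)&(z>60)
        print(n,s,m.sum(),"X %.1f [%.1f %.1f] z %.1f"%((np.median(X[m]),*np.percentile(X[m],[5,95]),np.median(z[m])) if m.any() else (0,0,0,0)))
print(read_state()["time"])
a=cv2.imread("pics/top0.png");b=cv2.imread("pics/f_top.png")
f=pickle.load(open("f_w.pkl","rb"))["image"]
cv2.imwrite("pics/f_crop.png",cv2.resize(f[130:300,300:450],None,fx=3.5,fy=3.5,interpolation=2))
for nm,(u0,u1,v0,v1) in dict(obj=(450,490,115,155),jar=(345,395,105,150),twz=(240,315,110,140)).items(): print(nm,cv2.absdiff(a[v0:v1,u0:u1],b[v0:v1,u0:u1]).mean())
```

```text
w_seat 1 164 X 44.2 [41.5 47.1] z 68.9
w_seat -1 249 X -45.1 [-48.3 -42.1] z 68.8
v_seatB 1 248 X 45.0 [41.9 48.2] z 69.0
v_seatB -1 183 X -44.9 [-47.8 -41.7] z 69.1
f_w 1 168 X 44.5 [41.4 47.4] z 69.0
f_w -1 242 X -45.1 [-47.9 -41.6] z 68.9
top 1 29 X 45.9 [43.2 48.5] z 68.5
top -1 33 X -44.3 [-47.3 -41.2] z 66.7
f_top 1 0 X 0.0 [0.0 0.0] z 0.0
f_top -1 0 X 0.0 [0.0 0.0] z 0.0
32.6833
obj 6.495833333333334
jar 6.815851851851852
twz 7.195555555555556
```

View pics/f_crop.png

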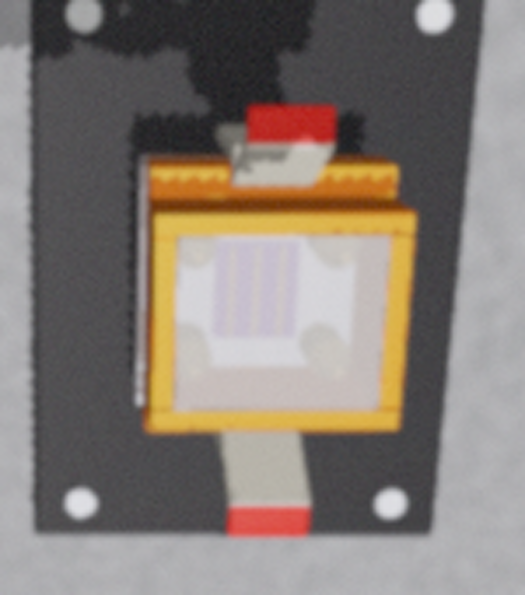

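View pics/f_top.png

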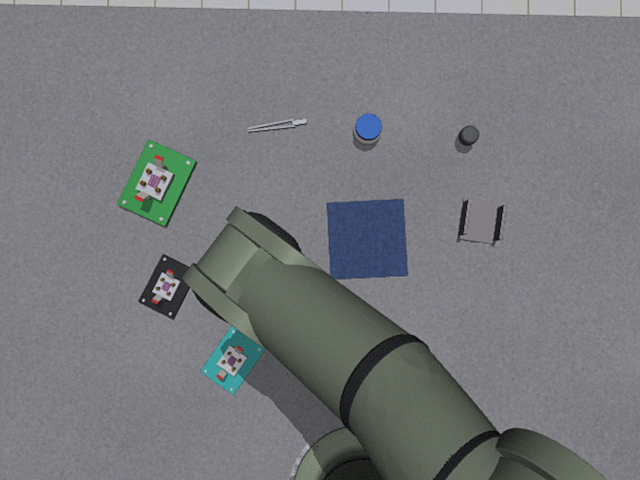

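Both tabs are back within 0.3 mm of their rest positions, the noses lie over the ledges, and the bystanders haven't moved.

```bash
python3 -c "
from workcell import *
finish_job(); print(read_state()['time'])"
```

```text
the job is handed in; nothing more can be done
the job is handed in; nothing more can be done
```

I handed the job in at about 33 s, with the cover fully home on the nest of the larger black stage and released. I took it from the cradle by its ends, set it flat on the mat and let go. Then I regrasped it by its flat sides, lowered it over the four posts and pressed it down to a hard stop with about 51 N.

**Last checks:**
- **Seating:** after correcting a 1 mm camera height bias, the cover top measured 61.9 mm (62 expected) and the ledges 44.0 mm (44 expected). The cover is level within measurement noise.
- **Hooks:** both tabs are back within 0.3 mm of where they were at rest, and the picture shows the visible nose over its ledge. The other nose is hidden behind the cover in that view.
- **Bystanders:** the objective, jar and tweezers look the same in the top view as at the start.

**What disagreed:**
- **Top camera:** it placed the stage about 3 mm off in x, so I used wrist views taken from opposite directions instead.
- **Seat position:** side forces during insertion moved the fit about 1 mm along the seat's y from my estimate. I followed them.
- **Hook spreading:** I never saw the expected 10–20 N in the force readings between steps, so the click rests on the checks above, not on a force peak.

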